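Build up a filter stack on the carousel and index it to the run mark

ROBOT

A 6-joint arm with a two-finger parallel gripper is mounted at the origin on the work surface. World frame = base frame: x ahead of the robot, y to its left, z up, the work surface at z = 0. Lengths are in m, angles in rad, forces in N, time in s.
With the tool pointing down it reaches from about 0.325 to 0.875 m from the base axis. Payload 4.4 kg.
Tool frame: the origin (TCP) lies at the centre of the arm's flange, where the gripper is bolted on; the fingertips stand 173 mm ahead of it and the grasp point (between the pads) lies 155 mm ahead of it; z points along the fingers, y is the line along which they close (so a half turn about z gives the same grasp; the last joint's range is limited). The gripper opens to 85 mm and grips with 20 to 120 N. Pads are 22 mm wide; open, the fingers measure 114 mm over their backs; the gripper's body (76 mm by 85 mm) begins 54 mm behind the grasp point. The pads swing forward as they close: fully open they stand 13 mm farther back than shut.
Start: joints at [-1.401, 0.207, 1.542, -0, 1.393, -0.15], TCP at [0.181, -0.546, 0.405] pointing down, gripper open.
Joint ranges: [-2.73, 2.73], [-0.86, 2.22], [0.23, 2.46], [-1.11, 4.25], [0.08, 2.63], [-2.82, 2.82]. Speed limits (rad/s): [2.79, 2.79, 3.14, 3.14, 3.14, 3.14].

INTERFACE

Orientations are given as a unit quaternion [x, y, z, w].
In Python, from station import move_pose, line_to, goto_joints, move_gripper, pause, solve_ik, sense, snapshot, IKError, hand_in gives the robot as it stands. The module is installed in compiled form; this text tells all that it offers. Calls block until the motion is done:
- move_pose(position, orientation): joint-space move of the TCP to a pose.
- line_to(position, vel=0.15, orientation=None): straight line of the TCP; orientation=None keeps the orientation; vel is the mean speed in m/s.
- goto_joints(angles): joint-space move.
- move_gripper(opening): opening from 0.0 (shut) to 1.0 (fully open); the grip force is fixed at half the most; returns when the fingers have stopped.
- pause(seconds).
- solve_ik(position, orientation): joint angles nearest the present ones, or None.
- sense(): the state.
- snapshot(name): name is "scene" or "top" or "wrist"; returns a dict with "frame" (384x512x3 uint8, red, green, blue), "z_map" (384x512 float32, m along the optical axis (not along the pixel's ray), 0 where there is no reading), "vfov" (degrees; the focal length in pixels is half the picture's height over the tangent of half this angle, whatever the lens; pixels are square), "cx", "cy" (the principal point, pixels), "T" (4x4, takes a point from camera to world coordinates); the wrist camera has in their place "hand_eye" (4x4, takes a point from camera to tool coordinates, whose origin is the TCP and whose axes are the flange's). Camera axes: x right, y down, z forward; pixel columns grow to the right and rows downward; lengths in m; the calibration is good to about 2 mm. A picture is of the moment at which its call begins: read the wrist's pose just before it.
A pose or a line that the arm cannot do raises IKError and nothing moves.
- hand_in(): hands the job in; it is judged then, once.
The state is a dict: "time": time; "qpos": joint angles; "dq": joint speeds; "effort": joint torques, N m; "position": TCP position; "eef_rot": TCP orientation; "contact_force": force on the tool from outside, world axes, zero at the start; "moment": the same for the moment, N m; "gripper_width": opening from 0.0 (shut) to 1.0 (fully open); "finger_force": force on a finger pad.
Only numpy, scipy, OpenCV 4.12 (cv2) and the standard library are available. Lean on these libraries where they do the work, as an engineer would, in place of code of your own. Each camera call takes 0.05 s, during which the arm holds its last target. There are 200 camera calls.

TASK

Turn the filter carousel by its black centre knob until its empty post faces the orange loading mark, and keep it there while you stack the filter on that post: first the dark steel support ring, then every white spacer ring in the compartment tray (there may be one, two or three), then the blue clamp ring, and the black cap ring last, each lying flat on the one below. Then turn the carousel by its knob so that the loaded post faces the green run mark, let go, and leave the jar, the beaker and the slide box where they are.

Things in the scene. Friction and masses are not known exactly. Their poses are not given: they have to be found in the camera images.
- carousel (a joint): Turning angle of the carousel deck in rad, counter-clockwise from above, about the vertical axis through knob; 0 when the empty post faces the orange loading mark, -1.05 when it faces the green run mark; it starts between 0.6 and 1.4. Stops at -2.2 and 2.2. Light friction (about 0.08 N m); it stays where it is left.
- carousel_base: Fixed white base disc, 280 mm diameter, 14 mm high; origin on the turning axis, at the bench. Over it turns the steel deck, 250 mm diameter, top 30 mm above the bench. Besides the empty post the deck bears two posts, 120 degrees to either side, each with a finished stack fixed on it (up to 48 mm diameter, 58 mm high over the deck, post tip at 75 mm), to be left alone.
- knob (a point): Grip point of the carousel's black bar knob, on the turning axis, 120 mm above the bench. The bar is 46 mm long, 12 mm wide and 30 mm high (15 mm above and below this point) on a 24 mm diameter column; its long side points horizontally from the axis towards the empty post. Its x axis points from the empty post to the axis; z up.
- post (a point): Foot of the empty post, at the deck's top (30 mm above the bench), 85 mm from the turning axis; turns with the carousel; z up. The post is steel, 11 mm diameter, 75 mm high above this point, the top 6 mm tapered to 6 mm diameter.
- load_point (a point): Where post is when the empty post faces the orange loading mark (an orange block at the base's rim, on the line from the turning axis through this point, 146 mm from the axis, 26 mm high). Fixed.
- run_point (a point): Where post is when the post faces the green run mark (a green block of the same kind). Fixed.
- tray: Fixed grey compartment tray, 124 mm along its x, 244 mm along its y, 20 mm high; walls 4 mm; floor 4 mm. One divider each way makes four open compartments of 56 mm (x) by 116 mm (y), centred 30 mm and 60 mm from the tray's centre, with at most one ring in each, in any arrangement. Origin: centre of the underside.
- support_mid (a point): Loose flat ring, dark steel, outside diameter 48 mm, hole diameter 15 mm, 10 mm thick, lying flat on the open bench. The point is the ring's centre, half-way up (in the middle of the hole); z along its axis.
- spacer1_mid (a point): Loose flat ring, white plastic, outside diameter 40 mm, hole diameter 15 mm, 12 mm thick, lying flat in a tray compartment. The point is the ring's centre, half-way up (in the middle of the hole); z along its axis. May be absent.
- spacer2_mid (a point): Loose flat ring, white plastic, outside diameter 40 mm, hole diameter 15 mm, 12 mm thick, lying flat in a tray compartment. The point is the ring's centre, half-way up (in the middle of the hole); z along its axis. May be absent.
- spacer3_mid (a point): Loose flat ring, white plastic, outside diameter 40 mm, hole diameter 15 mm, 12 mm thick, lying flat in a tray compartment. The point is the ring's centre, half-way up (in the middle of the hole); z along its axis. May be absent.
- clamp_mid (a point): Loose flat ring, blue, outside diameter 40 mm, hole diameter 15 mm, 12 mm thick, lying flat in a tray compartment. The point is the ring's centre, half-way up (in the middle of the hole); z along its axis.
- cap_mid (a point): Loose flat ring, black, outside diameter 36 mm, hole diameter 15 mm, 22 mm thick, lying flat on the open bench. The point is the ring's centre, half-way up (in the middle of the hole); z along its axis.
- jar: Bystander: clear jar with red lid, 56 mm diameter, 75 mm high; origin at the underside's centre. Not to be disturbed.
- beaker: Bystander: open steel beaker, 72 mm diameter, 75 mm high; origin at the underside's centre. Not to be disturbed.
- slidebox: Bystander: green slide box, 80 by 100 by 35 mm; origin at the underside's centre. Not to be disturbed.
Things that resemble listed ones, but are neither listed nor needed, are in the scene too. Of the things that look like the part that bears clamp_mid, the smallest one is meant.

How it is judged:
By the outcome, as a careful person would: the job done as asked, in the order asked, and still so for the second after the job is handed in, with the robot touching nothing.
Of spacer1, spacer2, spacer3 only 1 to 3 are there at a start; the rules pass over those that are not, and their reading is None.
At some moment in a run one of support, cap may be knocked a few centimetres aside while the robot is not near it.
Once in a run the grip may slacken for a moment while it holds something.
It also fails if it takes over 210 s, if anything falls off the work surface, if the arm or the gripper's body presses on something with over 40 N, if the wrist force passes 120 N, or if a joint passes its speed limit or range.

## Working session

There is one attempt and no reset: what is moved stays moved. The work goes in short steps, each a Python script; the robot and the scene stay as the last script left them, time stands still between calls to the robot, and variables do not carry over. Pictures are saved under pics/ and viewed, at most 14 in all, crops included, and the job is handed in when it is done.

```bash
mkdir -p pics; cat > h.py <<'E'
import numpy as np, cv2
from station import *
from scipy.spatial.transform import Rotation as R
def snap(n):
    s=sense(); d=snapshot(n)
    if n=='wrist':
        T=np.eye(4); T[:3,:3]=R.from_quat(s['eef_rot']).as_matrix(); T[:3,3]=s['position']; d['T']=T@d['hand_eye']
    h=d['frame'].shape[0]; d['f']=h/2/np.tan(np.radians(d['vfov'])/2)
    return d
def cloud(d):
    z=d['z_map']; v,u=np.mgrid[:z.shape[0],:z.shape[1]]
    p=np.stack([(u-d['cx'])/d['f']*z,(v-d['cy'])/d['f']*z,z],-1)
    w=p@d['T'][:3,:3].T+d['T'][:3,3]; w[z==0]=np.nan; return w
def ray(d,u,v,zw):
    r=d['T'][:3,:3]@np.array([(u-d['cx'])/d['f'],(v-d['cy'])/d['f'],1]); o=d['T'][:3,3]
    return o+r*(zw-o[2])/r[2]
def save(img,n): cv2.imwrite('pics/'+n,img[...,::-1])
E
python3 - <<'E'
from h import *
for n in ['top','scene']:
    d=snap(n); np.savez('pics/'+n+'.npz',**{k:d[k] for k in d}); save(cv2.resize(d['frame'],(800,600),interpolation=cv2.INTER_CUBIC),n+'0.png'); print(n,d['T'].round(3),d['f'],d['cx'],d['cy'])
print(sense())
E
```

```text
top [[-0.069 -0.973  0.222  0.365]
 [-0.998  0.066 -0.018  0.136]
 [ 0.003 -0.223 -0.975  1.093]
 [ 0.     0.     0.     1.   ]] 349.6912673530405 251.68164451240634 196.20014281786248
scene [[-0.399  0.621 -0.675  1.362]
 [ 0.917  0.272 -0.292  0.474]
 [ 0.002 -0.735 -0.678  0.904]
 [ 0.     0.     0.     1.   ]] 478.0868025756548 251.0992101848161 193.05814731569708
{'time': 0.1, 'qpos': array([-1.40046626e+00,  2.07353285e-01,  1.54282951e+00, -2.06551934e-05,
        1.39352172e+00, -1.50498266e-01]), 'dq': array([-1.02858121e-03, -2.19711709e-03, -3.99574857e-03, -5.43469698e-04,
        6.53177216e-04, -2.43081362e-05]), 'effort': array([ 2.26201687e-04, -3.84091794e+01, -2.92548645e+01, -1.06762725e-04,
        4.87285128e-03, -5.65964811e-06]), 'position': array([ 0.18125774, -0.54533016,  0.40362226]), 'eef_rot': array([ 9.87160371e-01,  1.59728789e-01, -2.06336617e-05, -1.05577947e-03]), 'contact_force': array([ 0.24677385,  0.39519574, -0.2967292 ]), 'moment': array([0.05424395, 0.02158261, 0.01972324]), 'finger_force': 0.0, 'gripper_width': 0.9974217477253725}
```

View pics/top0.png

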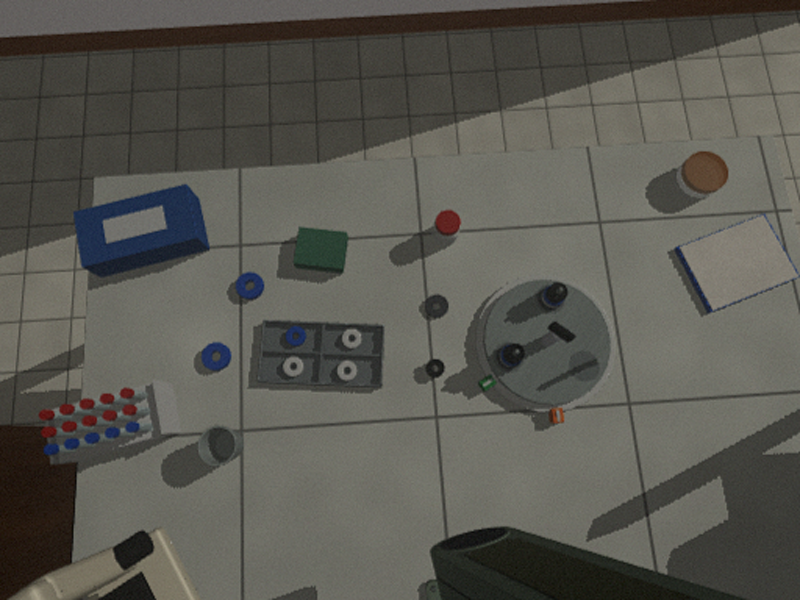

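View pics/scene0.png

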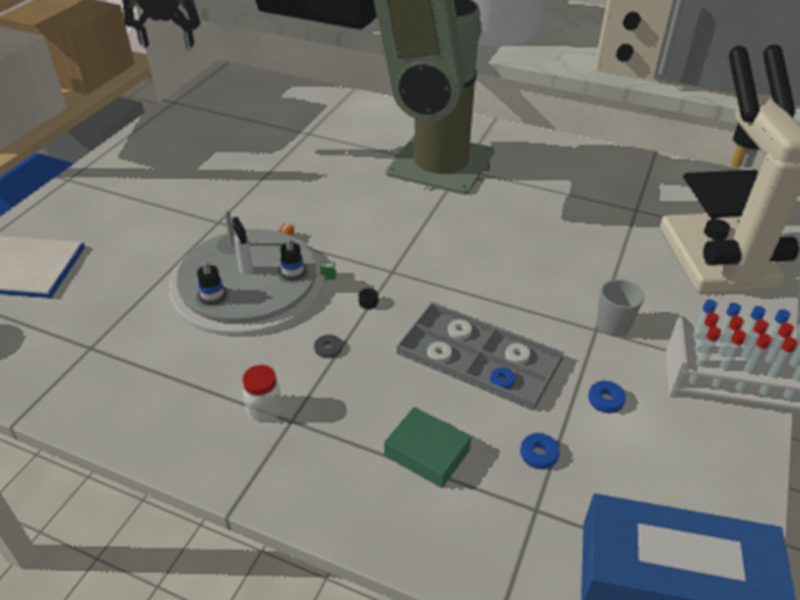

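The views show three white spacers in the tray at top (352,339), (293,367) and (347,370). Blue candidates at top are (295,336) in the tray, plus larger rings at (250,286) and (216,356), so I choose the tray one. The support is at (436,306) and the cap at (435,368); the only other black items are the fixed carousel stacks. Next I'll measure all of these in both views.

```bash
cat > m.py <<'E'
from h import *
D={n:dict(np.load('pics/'+n+'.npz')) for n in('top','scene')}
W={n:cloud(D[n]) for n in D}
def blob(n,u,v,r,zlo,zhi,mask=None):
    w=W[n]; s=512/800; u*=s; v*=s
    vv,uu=np.mgrid[:384,:512]
    m=(np.hypot(uu-u,vv-v)<r)&(w[...,2]>zlo)&(w[...,2]<zhi)
    if mask is not None: m&=mask
    p=w[m]; 
    return m.sum(), ((p[:,:2].min(0)+p[:,:2].max(0))/2).round(4), p[:,:2].mean(0).round(4), (p[:,:2].max(0)-p[:,:2].min(0)).round(4), np.median(p[:,2]).round(4), p[:,2].max().round(4)
hsv={n:cv2.cvtColor(D[n]['frame'],cv2.COLOR_RGB2HSV) for n in D}
col=lambda n,a,b,s=90:(hsv[n][...,0]>a)&(hsv[n][...,0]<b)&(hsv[n][...,1]>s)
pts={'sup':((436,306),(328,346),12,.005,.02),'cap':((435,368),(368,299),11,.012,.04),
'sA':((352,339),(0,0),13,.011,.03),'sB':((293,367),(0,0),13,.011,.03),'sC':((347,370),(0,0),13,.011,.03),
'clamp':((295,336),(502,377),13,.0,.03),'blue1':((250,286),(540,450),14,.004,.04),'blue2':((216,356),(606,396),14,.004,.04),'knob':((562,331),(240,232),14,.11,.15)}
for k,(a,b,r,lo,hi) in pts.items():
    for n,q in (('top',a),('scene',b)):
        if q==(0,0): q={'sA':(439,351),'sB':(517,352),'sC':(459,328)}[k]
        msk=(hsv[n][...,2]>130)&(hsv[n][...,1]<60) if k[0]=='s' and k!='sup' else col(n,100,125) if k in('clamp','blue1','blue2') else None
        try: print(k,n,*blob(n,*q,r,lo,hi,msk))
        except Exception as e: print(k,n,e)
print('orange',*blob('top',556,415,12,.015,.04,col('top',3,20))); print('green',*blob('top',487,382,12,.015,.04,col('top',40,90)))
print('deck',*blob('top',545,342,60,.022,.04)); print('tray rim',*blob('top',321,355,60,.016,.03)); 
# post
w=W['top']; m=(w[...,2]>.06)&(np.hypot(w[...,0]-.52,w[...,1]+.13)<.2)
n,l,st,c=cv2.connectedComponentsWithStats(m.astype(np.uint8))
for i in range(1,n): print(c[i]*800/512,st[i,4],w[l==i].mean(0).round(3),w[l==i].max(0).round(3))
E
python3 m.py
python3 -c "
from h import *
d=snap('wrist');print(d['hand_eye'].round(4),d['f'],d['cx'],d['cy'])"
```

```text
sup top 146 [0.608  0.0276] [0.608  0.0301] [0.0441 0.0495] 0.0087 0.0144
sup scene 196 [0.6118 0.0308] [0.6133 0.034 ] [0.049  0.0542] 0.01 0.0151
cap top 91 [0.4804 0.0445] [0.4805 0.0444] [0.034 0.032] 0.0204 0.0248
cap scene 118 [0.4851 0.048 ] [0.4873 0.0495] [0.0379 0.0352] 0.0208 0.027
sA top 3 [0.5617 0.2006] [0.5604 0.1993] [0.0114 0.025 ] 0.0166 0.0175
sA scene 110 [0.5551 0.2083] [0.5558 0.2081] [0.0396 0.0363] 0.0164 0.0207
sB top 3 [0.5047 0.3194] [0.5049 0.3148] [0.0031 0.028 ] 0.0143 0.0144
sB scene 116 [0.5066 0.3267] [0.5075 0.3261] [0.0398 0.0351] 0.0157 0.02
sC top 1 [0.4856 0.2262] [0.4856 0.2262] [0. 0.] 0.0124 0.0124
sC scene 106 [0.4914 0.2205] [0.4924 0.2205] [0.0417 0.0355] 0.0159 0.0208
clamp top 116 [0.5659 0.3168] [0.5652 0.3166] [0.0397 0.0384] 0.0137 0.0186
clamp scene 175 [0.5621 0.3198] [0.5678 0.3208] [0.0511 0.0424] 0.0154 0.0203
blue1 top 200 [0.6763 0.4075] [0.6751 0.4076] [0.0551 0.0535] 0.0148 0.0221
blue1 scene 418 [0.6798 0.4117] [0.6828 0.4121] [0.0568 0.054 ] 0.0164 0.0214
blue2 top 227 [0.5348 0.4762] [0.5342 0.4754] [0.054  0.0533] 0.015 0.
[... 399 characters left out ...]
579 [ 0.5012 -0.173 ] [ 0.5098 -0.1782] [0.2829 0.2664] 0.0289 0.0399
tray rim 499 [0.581  0.2948] [0.5438 0.2685] [0.2568 0.3094] 0.0181 0.0299
[555.22762346 293.2966821 ] 162 [ 0.6   -0.193  0.081] [ 0.62  -0.176  0.106]
[557.94507576 333.48484848] 165 [ 0.517 -0.176  0.116] [ 0.536 -0.16   0.138]
[512.12384259 353.87731481] 162 [ 0.49  -0.097  0.082] [ 0.508 -0.081  0.105]
[592.33870968 362.75201613] 31 [ 0.462 -0.242  0.087] [ 0.467 -0.239  0.106]
[[ 9.000e-04 -9.457e-01 -3.250e-01  8.340e-02]
 [ 1.000e+00  8.000e-04  3.000e-04 -3.000e-04]
 [-1.000e-04 -3.250e-01  9.457e-01  3.110e-02]
 [ 0.000e+00  0.000e+00  0.000e+00  1.000e+00]] 307.43960017616956 254.08143255146865 188.3600342574714
```

```bash
cat >> h.py <<'E'
def q(psi): return [np.cos(psi/2),np.sin(psi/2),0,0]
def pose(x,y,z,psi): move_pose([x,y,z],q(psi))
def comps(d,w,m,minpix=15):
    n,l,st,c=cv2.connectedComponentsWithStats(m.astype(np.uint8)); o=[]
    for i in range(1,n):
        if st[i,4]>=minpix:
            p=w[l==i]; o.append((c[i].round(1),st[i,4],p.mean(0).round(4),((p.min(0)+p.max(0))/2).round(4),(p.max(0)-p.min(0)).round(4)))
    return o
E
python3 - <<'E'
from h import *
for k,(x,y) in enumerate([(.50,-.19),(.54,-.15)]):
    pose(x,y,.42,.84); pause(.3); d=snap('wrist'); w=cloud(d); print(sense()['time'])
    save(cv2.resize(d['frame'],(768,576)),f'car{k}.png')
    z=w[...,2]; r=np.hypot(w[...,0]-.52,w[...,1]+.178)
    for c in comps(d,w,(z>.128)&(r<.05)): print('knob',*c)
    m=(z>.128)&(r<.05); p=w[m][:,:2]; (cx,cy),(a,b),an=cv2.minAreaRect(p.astype(np.float32)*1000); print('rect',cx,cy,a,b,an)
    for c in comps(d,w,(z>.098)&(r<.13)&(r>.06),4): print('tip',*c)
    h=cv2.cvtColor(d['frame'],cv2.COLOR_RGB2HSV); 
    for nm,lo,hi in(('or',3,20),('gr',40,90)):
        for c in comps(d,w,(z>.022)&(z<.03)&(h[...,0]>lo)&(h[...,0]<hi)&(h[...,1]>90)&(r>.12)&(r<.18)): print(nm,*c)
    # base disc edge fit
    m=(z>.026)&(z<.034)&(r<.16); e=cv2.findContours(m.astype(np.uint8),cv2.RETR_EXTERNAL,cv2.CHAIN_APPROX_NONE)[0]; e=max(e,key=len)[:,0]; P=w[e[:,1],e[:,0]][:,:2]
    from scipy.optimize import least_squares
    f=least_squares(lambda a:np.hypot(P[:,0]-a[0],P[:,1]-a[1])-.125,[.52,-.178],loss='soft_l1',f_scale=.001); print('deckfit',f.x,len(P))
E
```

```text
2.2417
knob [263.5 157. ] 728 [ 0.5214 -0.1779  0.1342] [ 0.5208 -0.1791  0.1327] [0.0356 0.0397 0.0085]
knob [288.4 344.9] 15604 [ 0.5168 -0.1898  0.3174] [ 0.5113 -0.1891  0.2978] [0.0754 0.0774 0.0783]
rect 519.4705810546875 -180.47052001953125 49.256797790527344 96.5954818725586 36.37919998168945
tip [343.  102.6] 114 [ 0.6035 -0.1941  0.1024] [ 0.6041 -0.195   0.1022] [0.0105 0.0108 0.0081]
tip [181.8 105.7] 116 [ 0.4936 -0.0992  0.1024] [ 0.4928 -0.0989  0.1021] [0.0105 0.0104 0.0082]
tip [263.5 230.2] 82 [ 0.4662 -0.242   0.1023] [ 0.4656 -0.2429  0.102 ] [0.0097 0.0091 0.008 ]
tip [ 55.1 345.7] 6498 [ 0.4579 -0.1447  0.3136] [ 0.4551 -0.1486  0.2987] [0.0286 0.0326 0.0662]
tip [488.1 339.4] 1307 [ 0.5589 -0.2279  0.317 ] [ 0.5592 -0.2284  0.3168] [0.0065 0.0078 0.0257]
tip [445.  319.9] 13 [ 0.5526 -0.2291  0.3038] [ 0.5527 -0.2291  0.3039] [0.0009 0.0019 0.0019]
tip [151.3 323.8] 9 [ 0.4601 -0.1702  0.2861] [ 0.4599 -0.1702  0.2861] [0.0011 0.0006 0.0038]
tip [455.7 373.4] 696 [ 0.5445 -0.2365  0.3152] [ 0.5435 -0.2373  0.3137] [0.012  0.0138 0.0077]
or [177.9 212.9] 268 [ 0
[... 618 characters left out ...]
.8] 98 [ 0.604  -0.1937  0.1023] [ 0.6039 -0.195   0.102 ] [0.0102 0.0111 0.0072]
tip [183.2 165.3] 94 [ 0.4942 -0.0986  0.1025] [ 0.4938 -0.0987  0.1022] [0.0088 0.0101 0.0078]
tip [ 85.1 335.4] 11288 [ 0.506  -0.1084  0.3115] [ 0.5053 -0.1082  0.2973] [0.0499 0.0317 0.0773]
tip [442.5 336.4] 7979 [ 0.5884 -0.1834  0.3114] [ 0.5898 -0.1831  0.2969] [0.0249 0.0431 0.0704]
tip [260.5 276.3] 79 [ 0.4664 -0.2421  0.1019] [ 0.4658 -0.2427  0.102 ] [0.0105 0.0098 0.0078]
or [179.1 251. ] 237 [ 0.377  -0.1802  0.0254] [ 0.375  -0.1811  0.0249] [0.0288 0.0219 0.0058]
gr [143.5 146.9] 317 [ 0.4481 -0.054   0.0254] [ 0.4471 -0.0537  0.0249] [0.0301 0.0323 0.0055]
deckfit [ 0.52126537 -0.17872265] 609
```

View pics/car0.png

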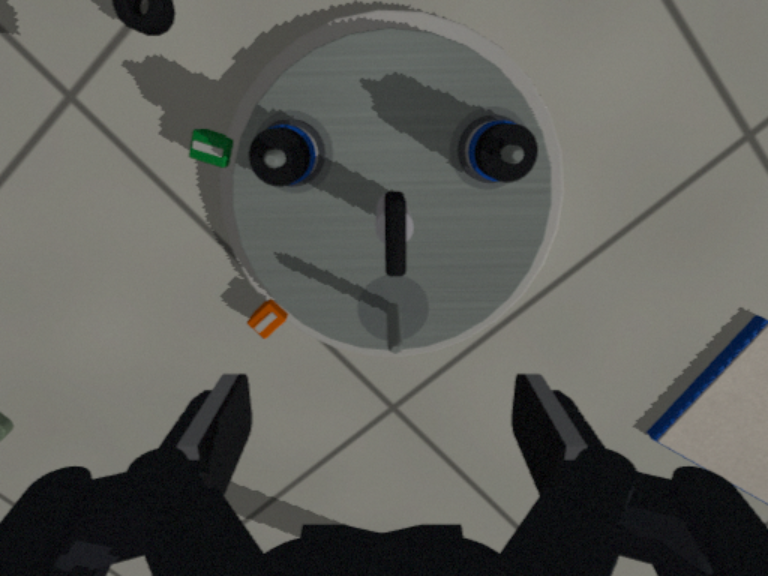

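```bash
cat >> h.py <<'E'
A=np.array([.5212,-.1785]); L=-np.pi+.013
def seecar():
    "wrist view of carousel: returns tips of all posts and fitted angle/axis (empty/loaded post angle)"
    d=snap('wrist'); w=cloud(d); z=w[...,2]; r=np.hypot(w[...,0]-A[0],w[...,1]-A[1])
    return [c[2] for c in comps(d,w,(z>.098)&(z<.12)&(r<.1)&(r>.07),20)],d,w
E
cat > t1.py <<'E'
from h import *
psi=L+np.pi; p0=.859
pose(*A,.36,p0); line_to([*A,.275],.12); move_gripper(0); s=sense(); print(s['gripper_width'],s['finger_force'],s['contact_force'].round(1))
for f in np.linspace(0,1,5)[1:]:
    pose(*A,.275,p0+(psi-p0)*f); s=sense(); print(s['contact_force'].round(1),s['moment'].round(2))
pause(.2); move_gripper(.6); line_to([*A,.36],.2)
pose(A[0]-.02,A[1],.42,psi); pause(.3); t,d,w=seecar(); print(t)
for p in t: v=p[:2]-A; print(np.degrees(np.arctan2(v[1],v[0])-L)%360, np.hypot(*v))
print(sense()['time'],sense()['gripper_width']); save(cv2.resize(d['frame'],(768,576)),'car2.png')
E
python3 t1.py
```

```text
0.22397438804036707 58.5347056388855 [-2.8  0.8  5.4]
[-2.   1.1  5.4] [ 0.13  0.33 -0.06]
[-2.4  0.1  4.8] [ 0.04  0.29 -0.06]
[-2.  -0.2  5.1] [ 0.05  0.38 -0.05]
[-1.5 -0.2  4.9] [ 0.02  0.36 -0.06]
[array([ 0.5629, -0.1063,  0.1024]), array([ 0.5633, -0.2518,  0.1025]), array([ 0.4371, -0.1795,  0.1021])]
239.24604319550807 0.08337703520754378
119.12614552568556 0.08452987637516103
359.9364043248137 0.0841059450930789
7.9833 0.6020268362116227
```

Carousel sits at about 0 (within 0.01 rad of the load mark). Next: view and pick the support ring.

```bash
cat >> h.py <<'E'
from scipy.optimize import least_squares
PS=0.0; P=np.array([.4362,-.1793]); TR=.34
def circ(w,m,rad):
    e=max(cv2.findContours(m.astype(np.uint8),cv2.RETR_EXTERNAL,cv2.CHAIN_APPROX_NONE)[0],key=len)[:,0]; p=w[e[:,1],e[:,0]][:,:2]
    f=least_squares(lambda a:np.hypot(p[:,0]-a[0],p[:,1]-a[1])-rad,p.mean(0),loss='soft_l1',f_scale=.001)
    return f.x,np.abs(f.fun).mean()*1e3
def look(x,y,ztop,rad,color,name=None,h=.31):
    "find ring near x,y from directly above; color: white/blue/dark"
    pose(x,y,h,PS); pause(.25); d=snap('wrist'); w=cloud(d); z=w[...,2]; hs=cv2.cvtColor(d['frame'],cv2.COLOR_RGB2HSV)
    cm={'white':(hs[...,1]<60)&(hs[...,2]>110),'blue':(hs[...,0]>100)&(hs[...,0]<125)&(hs[...,1]>90),'dark':hs[...,2]<110}[color]
    m=(np.abs(z-ztop)<.004)&cm&(np.hypot(w[...,0]-x,w[...,1]-y)<.07)
    n,l,st,_=cv2.connectedComponentsWithStats(m.astype(np.uint8)); i=1+np.argmax(st[1:,4]); m=l==i
    c,res=circ(w,m,rad)
    if name: save(d['frame'],name)
    print('look',c.round(4),'res mm',round(res,2),'ztop',np.median(z[m]).round(4),'size',np.ptp(w[m][:,:2],axis=0).round(3),'pix',st[i,4]); return c,d,w,m
def pick(c,z,opening):
    move_gripper(opening); line_to([*c,z+.06],.25); line_to([*c,z],.1); s=sense(); print('down F',s['contact_force'].round(1))
    move_gripper(0); print('closed',sense()['gripper_width'],sense()['finger_force']); line_to([*c,TR],.25); print('lift',sense()['gripper_width'],sense()['finger_force'])
def hand(name=None):
    "ring in hand: points in tool frame, near the grip"
    d=snap('wrist'); w=cloud(d); T=d['T']@np.linalg.inv(d['hand_eye']); t=(w-T[:3,3])@T[:3,:3]
    m=(np.abs(t[...,1])<.018)&(np.abs(t[...,0])<.03)&(t[...,2]>.12)&(t[...,2]<.19)
    p=t[m]; print('hand n',m.sum(),'x range',np.percentile(p[:,0],[2,98]).round(4) if len(p) else '', 'z',np.median(p[:,2]).round(4) if len(p) else '')
    if name: save(cv2.resize(d['frame'],(768,576)),name)
    return d,t,m
E
python3 - <<'E'
from h import *
c,*_=look(.610,.029,.010,.024,'dark','sup.png'); 
c,*_=look(*c,.010,.024,'dark')
if np.hypot(*(c-[.61,.029]))<.01: pick(c,.1745,1.0); pause(.2); hand('hand1.png')
print(sense()['time'])
E
```

```text
look [0.61   0.0308] res mm 0.85 ztop 0.0096 size [0.047 0.047] pix 1799
look [0.61   0.0307] res mm 0.85 ztop 0.0096 size [0.047 0.047] pix 1814
down F [1.1 0.1 0.7]
closed 0.5223780975570431 60.1782488822937
lift 0.5168874223378226 61.25328719615936
hand n 5183 x range [-0.0217  0.0222] z 0.1667
13.0333
```

View pics/hand1.png

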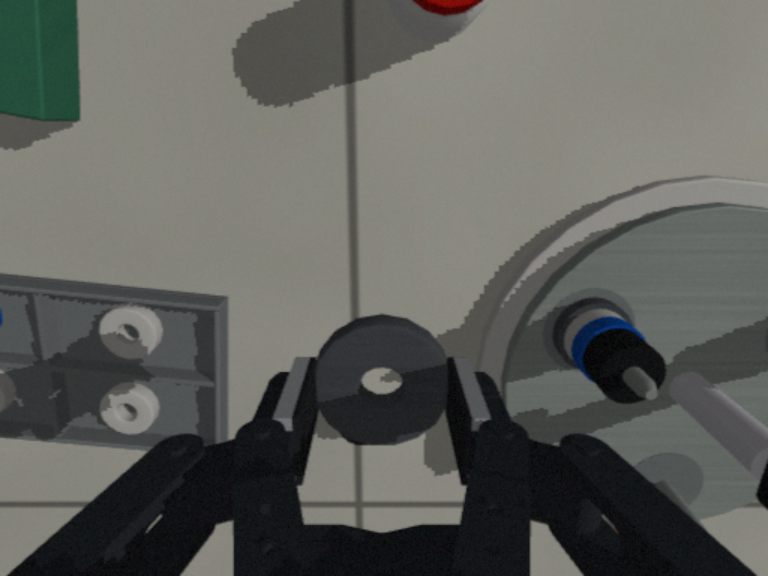

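The support ring is held centred between the pads at (380,378), lying flat. Next: place it.

```bash
cat >> h.py <<'E'
def place(base,g,drop=.001,n_min=2000,p=None):
    p=P if p is None else p
    pose(*p,TR,PS); pause(.2); w0=sense()['gripper_width']; d,t,m=hand(); x=t[m][:,0]
    xm=np.percentile(x,[2,98]).mean() if m.sum() else 9
    if m.sum()<n_min or abs(xm)>.002: print('ABORT place',m.sum(),xm,w0); return False
    line_to([*p,.095+g],.2); s=sense(); print('at tip F',s['contact_force'].round(1),s['gripper_width'])
    if s['contact_force'][2]>15: print('ABORT force'); return False
    line_to([*p,base+g+drop],.1); s=sense(); print('seat F',s['contact_force'].round(1),s['moment'].round(2),s['gripper_width'])
    move_gripper(1.0); pause(.2); line_to([*p,TR],.25); pause(.2); print('t',sense()['time']); return True
def stack(name=None):
    "view carousel from standard place; print tips, post angle error, height near the post"
    pose(A[0]-.03,A[1],.42,PS); pause(.25); t,d,w=seecar()
    t=np.array(t); print('tips',t.round(4).tolist())
    if name: save(cv2.resize(d['frame'],(768,576)),name)
    r=np.hypot(w[...,0]-P[0],w[...,1]-P[1]); z=w[...,2]; m=(r<.028)&(z>.035)&(z<.12)
    h=np.histogram(z[m],bins=np.arange(.034,.122,.004)); print('stack z hist',[(round(b,3),int(n)) for b,n in zip(h[1],h[0]) if n>15])
    k=(r>.0085)&(r<.0165)&(z>.03)&(z<.12); zt=np.median(z[k]); ring=(np.abs(z-zt)<.004)&(r<.03); print('annulus z',np.round(zt,4),np.percentile(z[k],[5,95]).round(4)); return d,w
E
python3 - <<'E'
from h import *
print(place(.03,.1745,.0035)); stack('st1.png')
E
```

```text
hand n 5179 x range [-0.0215  0.0222] z 0.1667
at tip F [-0.9 -0.5 -1.4] 0.5151045598383929
seat F [ 0.   0.9 -1.2] [-0.04  0.04 -0.03] 0.5145043525130361
t 17.1667
True
tips [[0.5626, -0.1064, 0.1024], [0.5634, -0.2514, 0.1024], [0.437, -0.1797, 0.1022]]
stack z hist [(np.float64(0.034), 59), (np.float64(0.038), 867), (np.float64(0.07), 16), (np.float64(0.082), 17), (np.float64(0.086), 17), (np.float64(0.09), 18), (np.float64(0.094), 16), (np.float64(0.098), 41), (np.float64(0.102), 41)]
annulus z 0.0397 [0.0383 0.0409]
```

View pics/st1.png

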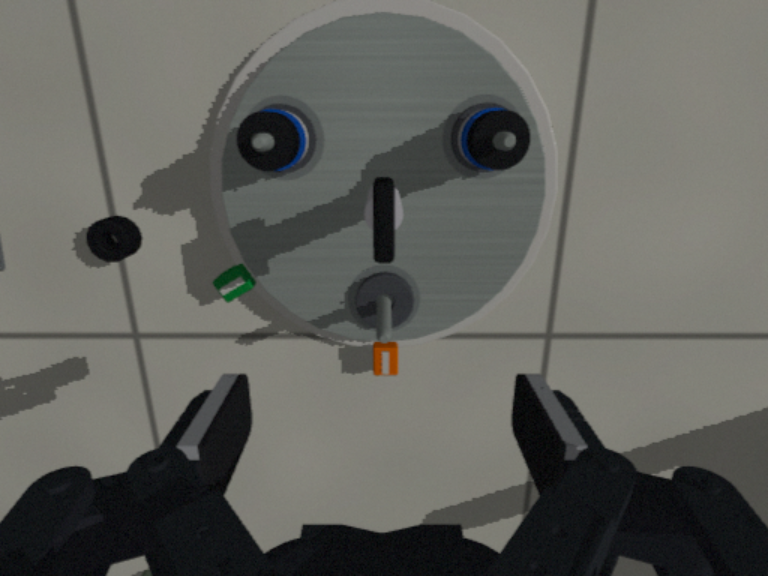

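The support lies flat on the post (top at 39.7 mm), and the post, mark (385,358) and knob line up. Next: survey the tray.

```bash
python3 - <<'E'
from h import *
pose(.525,.265,.44,PS); pause(.25); d=snap('wrist'); w=cloud(d); z=w[...,2]; hs=cv2.cvtColor(d['frame'],cv2.COLOR_RGB2HSV)
save(cv2.resize(d['frame'],(768,576)),'tray.png')
box=(np.abs(w[...,0]-.53)<.1)&(np.abs(w[...,1]-.265)<.15)
rim=box&(z>.018)&(z<.023); n,l,st,_=cv2.connectedComponentsWithStats(cv2.dilate(rim.astype(np.uint8),np.ones((3,3))))
i=1+np.argmax(st[1:,4]); p=w[rim&(l==i)][:,:2].astype(np.float32)*1000; print('rim',cv2.minAreaRect(p))
W=box&(np.abs(z-.016)<.004)&(hs[...,1]<60)&(hs[...,2]>120); B=box&(hs[...,0]>100)&(hs[...,0]<125)&(hs[...,1]>90)&(z<.02)
for nm,m in(('w',W),('b',B)):
    for c in comps(d,w,m,100): print(nm,*c)
print(sense()['time'])
E
```

```text
rim ((527.2940063476562, 267.6407775878906), (243.9349365234375, 124.05487060546875), 83.75833129882812)
w [299.1 128.1] 535 [0.5542 0.207  0.0157] [0.5536 0.2071 0.0158] [0.0366 0.036  0.0043]
w [208.  164.7] 500 [0.5064 0.3249 0.0156] [0.5058 0.3249 0.015 ] [0.036  0.0371 0.0058]
w [287.7 176. ] 464 [0.4908 0.2193 0.0156] [0.4906 0.2196 0.0151] [0.0363 0.0361 0.0052]
b [210.4 118.1] 748 [0.5665 0.3191 0.0146] [0.5653 0.3206 0.0103] [0.0406 0.0422 0.0165]
19.875
```

View pics/tray.png

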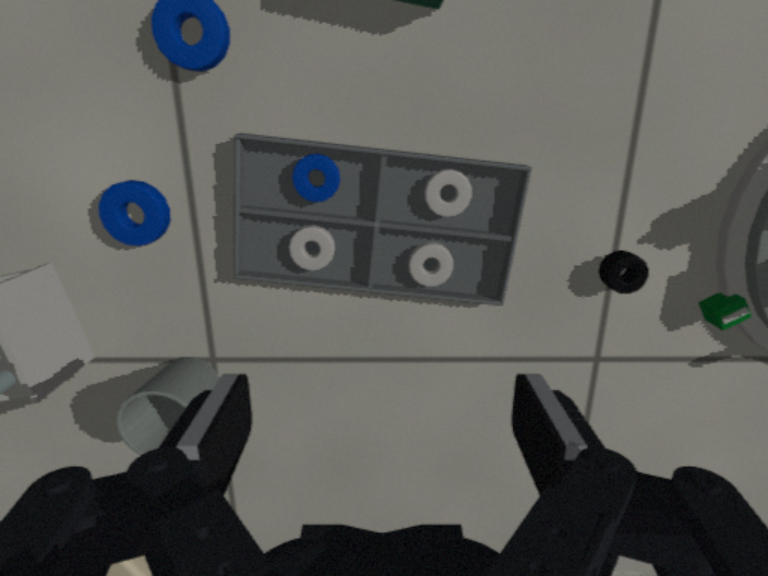

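The tray has the blue clamp at (316,178) and spacers at (449,193), (312,248) and (431,264), all near their compartment centres. The larger blue decoys lie outside at (191,32) and (134,213). Next: the first spacer.

```bash
cat > ring.py <<'E'
from h import *
import sys
x,y,color,base=float(sys.argv[1]),float(sys.argv[2]),sys.argv[3],float(sys.argv[4])
g=.1735
move_gripper(.66)
c,d,w,m=look(x,y,.016,.020,color)
if np.hypot(c[0]-x,c[1]-y)>.006: c,d,w,m=look(*c,.016,.020,color)
if np.hypot(c[0]-x,c[1]-y)<.006:
    pick(c,.004+g,.66)
    if place(base,g): stack()
E
python3 ring.py .554 .207 white .04
```

```text
look [0.5535 0.207 ] res mm 1.05 ztop 0.0156 size [0.039 0.038] pix 1160
down F [-0.3 -0.1  0.6]
closed 0.4373477381912742 59.82114292681217
lift 0.42991049667743664 60.04138693213463
hand n 4314 x range [-0.0183  0.0181] z 0.1637
at tip F [-0.4 -0.3  0.2] 0.43464204986856986
seat F [-0.1 -0.6  1.8] [-0.03  0.14 -0.01] 0.42946300599168424
t 28.2583
tips [[0.5622, -0.1062, 0.1025], [0.5636, -0.2514, 0.1026], [0.4371, -0.1802, 0.1024]]
stack z hist [(np.float64(0.034), 43), (np.float64(0.038), 257), (np.float64(0.042), 45), (np.float64(0.046), 67), (np.float64(0.05), 595), (np.float64(0.07), 16), (np.float64(0.078), 16), (np.float64(0.086), 18), (np.float64(0.09), 17), (np.float64(0.098), 35), (np.float64(0.102), 45)]
annulus z 0.0516 [0.0505 0.0528]
```

```bash
python3 ring.py .506 .325 white .052
```

```text
look [0.5052 0.3256] res mm 0.92 ztop 0.0157 size [0.039 0.039] pix 1206
down F [-0.1 -0.2  1.4]
closed 0.4327827313087655 59.92877829819918
lift 0.4324878314529033 60.03799952566624
hand n 4317 x range [-0.0181  0.0182] z 0.1638
at tip F [-0.6  0.1  0.6] 0.4324614830377099
seat F [-0.1  0.1  0.2] [-0.04 -0.01  0.03] 0.4345663768367897
t 38.8333
tips [[0.5641, -0.2512, 0.1024], [0.5618, -0.106, 0.1025], [0.4371, -0.1806, 0.1023]]
stack z hist [(np.float64(0.034), 42), (np.float64(0.038), 234), (np.float64(0.042), 35), (np.float64(0.046), 46), (np.float64(0.05), 82), (np.float64(0.054), 45), (np.float64(0.058), 76), (np.float64(0.062), 624), (np.float64(0.086), 19), (np.float64(0.094), 17), (np.float64(0.098), 38), (np.float64(0.102), 44)]
annulus z 0.0636 [0.0624 0.0646]
```

```bash
python3 ring.py .4907 .2194 white .064
```

```text
look [0.4898 0.2196] res mm 0.92 ztop 0.0157 size [0.039 0.038] pix 1201
down F [ 0.2  0.3 -0.6]
closed 0.43155468116191703 59.49048735201359
lift 0.43343018281790335 60.03488067537546
hand n 4318 x range [-0.0181  0.018 ] z 0.1637
at tip F [ 0.1  0.5 -0.5] 0.43536767580845714
seat F [ 0.7 -0.3 -0.4] [ 0.08 -0.03  0.04] 0.433537917162862
t 48.55
tips [[0.5643, -0.251, 0.1025], [0.5616, -0.1059, 0.1022], [0.437, -0.1809, 0.1022]]
stack z hist [(np.float64(0.034), 36), (np.float64(0.038), 227), (np.float64(0.042), 28), (np.float64(0.046), 46), (np.float64(0.05), 84), (np.float64(0.054), 40), (np.float64(0.058), 48), (np.float64(0.062), 45), (np.float64(0.066), 46), (np.float64(0.07), 79), (np.float64(0.074), 686), (np.float64(0.082), 16), (np.float64(0.09), 20), (np.float64(0.094), 18), (np.float64(0.098), 40), (np.float64(0.102), 42)]
annulus z 0.0756 [0.0745 0.0767]
```

```bash
sed -i 's/P=np.array(\[.4362,-.1793\])/P=np.array([.4362,-.1802])/' h.py; python3 ring.py .5665 .3195 blue .076
```

```text
look [0.5662 0.3191] res mm 0.76 ztop 0.0156 size [0.039 0.039] pix 1247
down F [-0.6 -0.4 -0.4]
closed 0.43405657895099314 60.26870559900999
lift 0.4297403447816747 60.05111765116453
hand n 4320 x range [-0.018   0.0182] z 0.1638
at tip F [-0.  -0.4 -0.7] 0.43212030864109535
seat F [-0.5  0.2 -1. ] [ 0.04 -0.02 -0.04] 0.4366436527701083
t 58.8167
tips [[0.5653, -0.2504, 0.1025], [0.5605, -0.1053, 0.1023], [0.437, -0.1821, 0.1025]]
stack z hist [(np.float64(0.034), 41), (np.float64(0.038), 225), (np.float64(0.042), 34), (np.float64(0.046), 42), (np.float64(0.05), 84), (np.float64(0.054), 34), (np.float64(0.058), 46), (np.float64(0.062), 40), (np.float64(0.066), 43), (np.float64(0.07), 51), (np.float64(0.074), 41), (np.float64(0.078), 57), (np.float64(0.082), 85), (np.float64(0.086), 794), (np.float64(0.09), 16), (np.float64(0.094), 20), (np.float64(0.098), 34), (np.float64(0.102), 46)]
annulus z 0.0877 [0.0864 0.0886]
```

The clamp is on (top at 87.7 mm), but the deck has drifted by about 0.02 rad. I'll square it up with the knob before the cap, then pick the cap.

```bash
sed -i 's/P=np.array(\[.4362,-.1802\])/P=np.array([.4362,-.1795])/' h.py; python3 - <<'E'
from h import *
A2=np.array([.5205,-.1788])
pose(*A2,.36,.011); line_to([*A2,.275],.12); move_gripper(0); pause(.3); move_gripper(.6); line_to([*A2,.36],.2); stack()
c,d,w,m=look(.4835,.046,.022,.018,'dark','cap.png')
c,d,w,m=look(*c,.022,.018,'dark')
if np.hypot(*(c-[.4835,.046]))<.06:
    pick(c,.1775,1.0); pause(.2); hand('hand_cap.png')
print(sense()['time'])
E
```

```text
tips [[0.5653, -0.2504, 0.1024], [0.5606, -0.1053, 0.1023], [0.4369, -0.1821, 0.1023]]
stack z hist [(np.float64(0.034), 36), (np.float64(0.038), 232), (np.float64(0.042), 32), (np.float64(0.046), 38), (np.float64(0.05), 85), (np.float64(0.054), 37), (np.float64(0.058), 42), (np.float64(0.062), 44), (np.float64(0.066), 46), (np.float64(0.07), 49), (np.float64(0.074), 49), (np.float64(0.078), 54), (np.float64(0.082), 82), (np.float64(0.086), 795), (np.float64(0.094), 21), (np.float64(0.098), 34), (np.float64(0.102), 47)]
annulus z 0.0876 [0.0865 0.0888]
look [0.4825 0.0453] res mm 0.75 ztop 0.0215 size [0.036 0.035] pix 998
look [0.4825 0.0453] res mm 0.75 ztop 0.0215 size [0.035 0.035] pix 1015
down F [0.  0.4 0.5]
closed 0.3884342998786448 60.15736483968794
lift 0.3840125524212705 59.63510577566922
hand n 5985 x range [-0.0148  0.0169] z 0.1568
68.475
```

```bash
python3 - <<'E'
from h import *
p=np.array([.4362,-.1815])
print(place(.088,.1775,.001,p=p)); stack('st_cap.png')
E
```

```text
hand n 5981 x range [-0.0149  0.0169] z 0.1568
at tip F [-0.1  0.1  0.2] 0.38783918420785196
seat F [ 0.8 -0.9 -0.9] [-0.01  0.01 -0.01] 0.38540670202981914
t 71.7917
True
tips [[0.5653, -0.2504, 0.1023], [0.5604, -0.1052, 0.1025], [0.4371, -0.1823, 0.1081]]
stack z hist [(np.float64(0.034), 37), (np.float64(0.038), 231), (np.float64(0.042), 36), (np.float64(0.046), 40), (np.float64(0.05), 81), (np.float64(0.054), 33), (np.float64(0.058), 45), (np.float64(0.062), 40), (np.float64(0.066), 41), (np.float64(0.07), 50), (np.float64(0.074), 38), (np.float64(0.078), 40), (np.float64(0.082), 61), (np.float64(0.086), 124), (np.float64(0.09), 45), (np.float64(0.094), 64), (np.float64(0.098), 96), (np.float64(0.102), 117), (np.float64(0.106), 612), (np.float64(0.11), 170)]
annulus z 0.1094 [0.0899 0.1107]
```

View pics/st_cap.png

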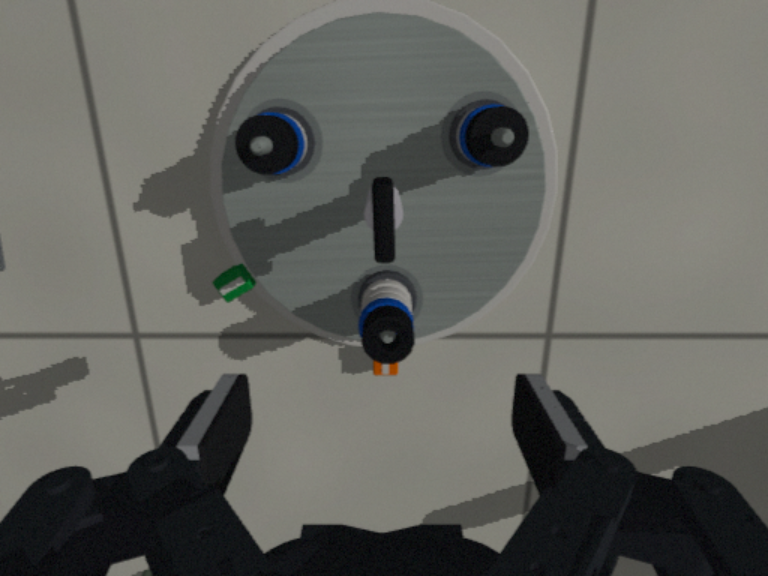

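All six rings are stacked, with the cap top at 110 mm and flat at (388,338). Next: turn to the run mark.

```bash
cat > t2.py <<'E'
from h import *
import sys
p0,p1=float(sys.argv[1]),float(sys.argv[2]); A2=np.array([.5205,-.1788])
move_gripper(.6); pose(*A2,.36,p0); line_to([*A2,.275],.12); move_gripper(0); print(sense()['gripper_width'],sense()['finger_force'])
n=max(1,int(abs(p1-p0)/.2))
for f in np.linspace(0,1,n+1)[1:]: pose(*A2,.275,p0+(p1-p0)*f)
pause(.4); print(sense()['moment'].round(2)); move_gripper(.6); line_to([*A2,.36],.2)
pose(A[0]-.02,A[1],.44,0); pause(.3); t,d,w=seecar()
# pair of bare tips gives the angle
t=np.array(t); print(t.tolist()); save(cv2.resize(d['frame'],(768,576)),sys.argv[3])
b=np.array([p for p in t if p[2]<.105])
hs=cv2.cvtColor(d['frame'],cv2.COLOR_RGB2HSV); z=w[...,2]; r=np.hypot(w[...,0]-A[0],w[...,1]-A[1])
for nm,lo,hi in(('or',3,20),('gr',40,90)):
    for c in comps(d,w,(z>.022)&(z<.03)&(hs[...,0]>lo)&(hs[...,0]<hi)&(hs[...,1]>90)&(r>.12)&(r<.18)): print(nm,*c)
if len(b)==2:
    e=b[0]-b[1]; a=np.arctan2(e[1],e[0])+np.pi/2; print('psi',(a+np.pi/2)%np.pi-np.pi/2,'or',((a+np.pi/2)%np.pi-np.pi/2)-np.pi)
print(sense()['time'])
E
python3 t2.py .032 -1.039 run.png
```

```text
0.21589261234471105 58.5094678401947
[ 0.07  0.33 -0.03]
[[0.6051, -0.1795, 0.1026], [0.4792, -0.1057, 0.1081], [0.4787, -0.252, 0.1024]]
or [256.5 240. ] 233 [ 0.3761 -0.1818  0.0253] [ 0.375  -0.1818  0.0251] [0.0277 0.0212 0.006 ]
gr [157.9 188. ] 126 [ 0.4529 -0.0516  0.0253] [ 0.4523 -0.0506  0.0248] [0.0181 0.026  0.0055]
gr [161.8 197.8] 82 [ 0.4393 -0.0554  0.0258] [ 0.4394 -0.0546  0.0264] [0.0155 0.0198 0.0047]
psi -1.0500329173973473 or -4.19162557098714
78.9833
```

View pics/run.png

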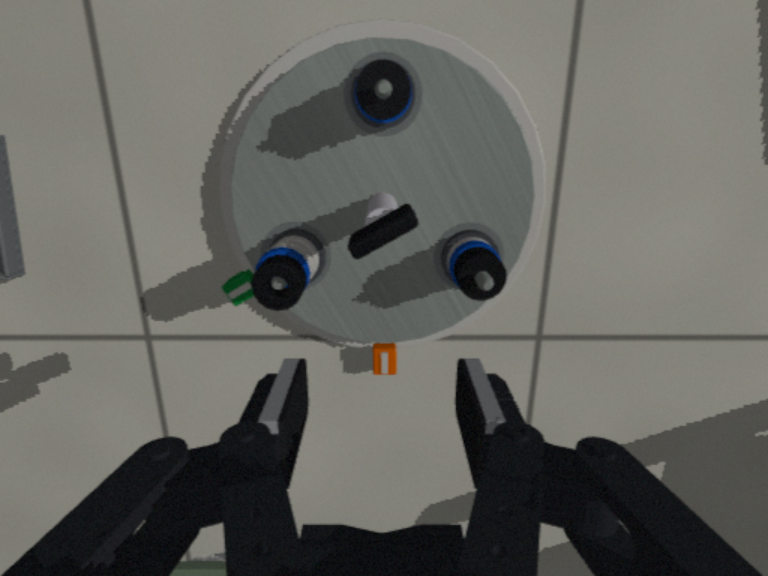

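```bash
python3 -c "
from station import *
print(hand_in())"
```

```text
the job is handed in; nothing more can be done
None
```

The job is handed in at about 79 s of the 210 s: support, three white spacers, blue clamp and black cap are stacked in order on the post. The loaded post faces the green run mark to within about 1°, after the deck drifted about 0.02 rad off the orange mark during stacking; the arm never went near the jar, beaker or slide box.

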